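# Lay the holding chain round a freewheel sprocket and shut its keeper

### The arm

A 7-joint arm with a two-finger parallel gripper is mounted at the origin on a cart in front of the work surface, level with it; the furniture and walls round the work are solid. World frame = base frame: x ahead of the robot, y to its left, z up, the work surface at z = 0. Lengths are in m, angles in rad, forces in N, time in s.
With the tool pointing down it reaches from about 0.4 to 0.875 m from the base axis. Payload 4.4 kg.
Tool frame: the origin (TCP) lies midway between the tips of the shut fingers; the grasp point (between the pads) lies 19 mm behind it; x points along the fingers, y is the direction in which the jaws open and shut, and the axes are right-handed (so a half turn about x gives the same grasp; the last joint's range is limited). The gripper opens to 85 mm and grips with 20 to 120 N. Pads are 22 mm wide; open, the fingers measure 114 mm over their backs; the gripper's body (76 mm by 85 mm) begins 54 mm behind the grasp point. The pads swing forward as they close: fully open they stand 13 mm farther back than shut.
Start: joints at [1.273, 0.628, 0.038, 1.517, -0.027, 0.996, -0.02], TCP at [0.149, -0.633, 0.231] pointing down, gripper open.
Joint ranges: [-3.06, 3.06], [-0.37, 2.12], [-1.25, 1.32], [0.18, 2.47], [-1.1, 4.24], [0.23, 1.98], [-2.94, 2.94]. Speed limits (rad/s): [2.57, 2.57, 3.14, 3.14, 3.14, 3.14, 3.14].

### API

Orientations are given as a unit quaternion [w, x, y, z].
In Python, from plant import status, camera, job gives the robot as it stands.
- The arm moves only by the tool jog_arm, never from a script. Its argument "plan" is text: rows parted by semicolons, each of 7 numbers parted by spaces: the opening, from 0 (shut) to 1 (fully open), then the shift along the tool's x, y, z in mm, then the turn, a rotation vector about the tool's x, y, z in rad. In form: grip tx ty tz rx ry rz; .... A call has 1 to 10 rows; each row shifts and turns the pose as measured when the row begins, along the tool's axes as they then stand; what a row does not reach is not made up. A row lasts 1/12 s, in which the tool goes at most 41.7 mm and 7.16 degrees, less where a joint would pass 70% of its speed; a pose out of reach is approached as far as the arm can. A call is refused whole if a number of a shift passes 41.7 or a number of a turn 0.125, either way. A call with a gripper value outside its range is refused whole. The fingers move at their own pace and stop on an object; "grip_force" is the grip in N (left out, the last holds). Time passes only in rows, so rows that do not move let the fingers close. It gives the time, the measured TCP pose, the force and the opening at its end, in the units of the state.
- status.get_state(): the state, without advancing time (a new reading comes with each control period).
- camera(name): name is "scene" or "top" or "wrist"; returns a dict with "pixels" (480x640x3 uint8, blue, green, red), "fov_y" (degrees; the focal length in pixels is half the picture's height over the tangent of half this angle, whatever the lens; pixels are square), "cx", "cy" (the principal point, pixels), "eye" and "rotation" of the camera in the world; the wrist camera has in their place "mount" (4x4, takes a point from camera to tool coordinates, whose origin is the TCP and whose axes are the tool frame's). Camera axes: x right, y down, z forward; pixel columns grow to the right and rows downward; lengths in m; the calibration is good to about 2 mm. A picture is of the moment at which its call begins: read the wrist's pose just before it. There is no depth.
- job.close_job(): hands the job in, once; it reports no verdict.
The state is a dict: "time_s": time; "joint_positions": joint angles; "joint_velocities": joint speeds; "tau": joint torques, N m; "position": TCP position; "eef_rot": TCP orientation; "force": force on the tool from outside, world axes, zero at the start; "torque": the same for the moment, N m; "opening": finger opening in m.
Only numpy, scipy, OpenCV 4.12 (cv2) and the standard library are available. Lean on these libraries where they do the work, as an engineer would, in place of code of your own. Each camera call takes 0.05 s, during which the arm holds its last target. There are 200 camera calls.

### The job

Get the freewheel held on its bench holder: with closed fingertips push the loose chain inwards and follow it round the outside of the biggest sprocket until every link is down in the teeth right to the chain's free end, and only then push the keeper lever fully home against the chain. Push gently: do not pinch the chain or lift it off its anchor pins, leave the other things on the bench where they are, and take the hand clear at the end.

Things in the scene. Friction and masses are not known exactly. Their poses are not given: they have to be found in the camera images.
- holder: (sizes in mm) grey bench holder fixed to the table, its origin on the table under the freewheel's axis; x points away from the robot, y left, z up; place and turn (-14 to +29 degrees) differ. Base plate 10 thick, x -90 to +45, y -106 to +78; flat screw heads to 14 high; anchor block and pins for the chain at x -70 to -36, y 40 to 58, to 42 high; stud with the keeper lever. Carries chain and keeper.
- sprocket_axis (a point): point on the upright axis of the freewheel (five sprockets, narrow end up, top 62 above the table), level with the lowest and biggest sprocket (24 teeth, 101 across) and the chain's middle, 30.6 above the table; axes as the holder's. Rollers seat on a circle of radius 48.6 about it; the seated chain's outside is at radius 53. Free below the chain: 16 to the base plate, 26 to the table.
- chain: strap that carries the chain: flat steel with three links, dropped over two anchor pins at x = -45 and -60, y = +48.6 of the holder (it could be lifted off). Origin at the strap's far end, the pin where the loose chain begins, on the sprocket's left: (0, +48.6) in the holder's axes, 30.6 above the table. Then follow 11 loose links of 12.7 pitch, 8.4 wide and high (26 to 35 above the table).
- chain_roller_3 (a point): third roller of the loose chain, 38 along it, middle of its height; seated 45 degrees clockwise (from above) from the chain's beginning. The links are stiff with old grease: each bends sideways with about 0.012 N m and stays where it is pushed; they do not droop. At the start they run roughly along the holder's +x, the tail mostly within 40, at most 77, off that line to either side.
- chain_roller_6 (a point): sixth roller, 76 along the chain; seated 90 degrees clockwise from its beginning, at the sprocket's far side. Pushed from outside, the chain wraps clockwise over the far side to the right side; it stops firmly against the sprocket and goes no further inwards.
- chain_roller_9 (a point): ninth roller, 114 along the chain; seated 135 degrees clockwise from its beginning.
- chain_tail (a point): eleventh and last roller, 140 along the chain at its free end (the link ends 4 beyond it); seated 165 degrees clockwise from the chain's beginning, at the sprocket's right side.
- keeper (a joint): angle of the keeper, a dark steel lever on an upright stud: 0 fully open, lever pointing to the holder's right (-y); 1.745 fully home, lever pointing along the holder's +x and 14 degrees left, its brass roller against the chain's last links, where it stops. Starts at 0 to 0.35. Grows counter-clockwise from above, turns with about 0.05 N m and stays where it is left.
- keeper_pivot (a point): axis of the keeper's stud at lever height, at (-55, -75) in the holder's axes, 30.6 above the table; the boss is 22 across, the nut on top reaches 42 above the table.
- keeper_nose (a point): centre of the brass roller (12 across) at the lever's end, 72.5 from keeper_pivot; its x axis points along the lever, away from the pivot. The bar is 10 wide and 8 high (27 to 35 above the table), centred on the line from pivot to nose. It is shut by pushing its side that faces the robot when open.
- open_spanner_2: chromed open-ended spanner lying flat, 30 x 148 x 6, long along its y, left of the holder; origin under its middle. To be left alone.
- axle_loose: spare threaded axle with a nut, 17 x 95 x 17, long along its y, on the robot's side of the holder; origin under its middle. To be left alone.
- track_nut: small flanged steel nut, 21 across, 7 high, on the robot's side of the holder; origin under its middle. To be left alone.
- tape_roll: roll of black tape lying flat, 62 x 59 x 19, beyond and left of the holder; origin under its middle. To be left alone.
- pen: blue pen, 12 x 128 x 10, long along its y, beyond the holder; origin under its middle. To be left alone.
- screwdriver: red-handled screwdriver, 28 x 199 x 30, on the left of the table; origin under its middle. To be left alone.

How it is judged:
On the way, in this order (a step that is already met when the one before it is completed fails the run):
1. the whole chain lies round the big sprocket (horizontal distance between each of chain_roller_3, chain_roller_6, chain_roller_9, chain_tail and sprocket_axis below 0.0526 m), for 0.2 s.
2. the keeper is pushed home against it (all of step 1 and value of joint keeper above 1.665 rad), for 0.2 s.
At the end, for the whole second after the job is handed in: All four chain points lie within 52.6 mm of the sprocket's axis (4 mm off fully seated), the keeper stands at 1.665 rad or more (within 0.08 rad of home), the chain still sits on its anchor pins, and no loose thing on the bench has moved by 15 mm (all of step 2 and height (world z) of chain below 0.0386 m and distance of each of open_spanner_2, axle_loose, track_nut, tape_roll, pen, screwdriver from where it was at the start of the episode below 0.015 m); the robot touches nothing.
It fails at once if the chain is lifted (over 8 mm) (height (world z) of any of chain_tail, chain above 0.0386 m).
It fails at once if the chain or the keeper is pressed with more than 30 N (contact force between the fingers and holder above 30 N).
It fails at once if a loose thing on the bench is lifted or moved by more than 15 mm (distance of any of open_spanner_2, axle_loose, track_nut, tape_roll, pen, screwdriver from where it was at the start of the episode above 0.015 m).
It also fails if it takes over 51 s, if anything falls off the work surface, if the arm or the gripper's body presses on something with over 40 N, if the wrist force passes 120 N, or if a joint passes its speed limit or range.

## Working session

There is one attempt and no reset: what is moved stays moved. The work goes in short steps, Python scripts to look and compute and a tool call to move; the robot and the scene stay as the last step left them, time stands still between calls to the robot, and variables do not carry over. Pictures are saved under pics/ and viewed, about 8 in all and at most 12, crops included, and the job is handed in when it is done.

Besides the shell and the picture viewer there is one more tool, called as name(argument=value, ...) on one line, values as JSON. jog_arm: Moves the arm, as the interface text tells. Its arguments: {"type":"object","properties":{"plan":{"type":"string"},"grip_force":{"type":"number"}},"required":["plan"]}

```bash
ls; mkdir -p pics; cat > h.py <<'E'
import numpy as np, cv2, json
from plant import status, camera, job
from scipy.spatial.transform import Rotation as R
def ray(c,u,v):
    f=240/np.tan(np.radians(c['fov_y'])/2)
    return np.array([(u-c['cx'])/f,(v-c['cy'])/f,1.])
def px2w(c,u,v,z):
    d=np.array(c['rotation'])@ray(c,u,v); e=np.array(c['eye']); return e+d*(z-e[2])/d[2]
def w2px(c,p):
    q=np.array(c['rotation']).T@(np.array(p)-np.array(c['eye'])); f=240/np.tan(np.radians(c['fov_y'])/2)
    return np.array([c['cx']+f*q[0]/q[2],c['cy']+f*q[1]/q[2]])
E
python3 - <<'E'
from h import *
import pickle
s=status.get_state();print({k:np.round(v,3).tolist() for k,v in s.items()})
for n in ['top','scene']:
    c=camera(n);pickle.dump(c,open(n+'.pkl','wb'));cv2.imwrite(f'pics/{n}0.png',c['pixels'])
    print({k:np.round(v,3).tolist() for k,v in c.items() if k!='pixels'})
E
```

```text
pics
{'time_s': 0.0, 'joint_positions': [1.273, 0.629, 0.038, 1.518, -0.027, 0.996, -0.02], 'joint_velocities': [0.0, 0.0, -0.001, -0.001, 0.0, -0.001, -0.0], 'tau': [0.001, -56.34, 1.226, -19.345, 0.011, 0.01, 0.0], 'position': [0.149, -0.632, 0.23], 'eef_rot': [-0.081, -0.702, -0.082, 0.702], 'force': [-0.146, -0.279, -0.442], 'torque': [-0.022, 0.046, 0.016], 'opening': 0.086}
{'fov_y': 47.502, 'cx': 315.217, 'cy': 236.294, 'eye': [0.443, 0.172, 1.068], 'rotation': [0.042, -0.697, 0.714, -0.048]}
{'fov_y': 52.869, 'cx': 314.576, 'cy': 236.091, 'eye': [-0.217, 0.561, 0.539], 'rotation': [0.269, -0.47, 0.717, -0.439]}
```

```bash
sed -i "s/np.array(c\['rotation'\])/rm(c)/g" h.py; cat >> h.py <<'E'
def rm(c):
    w,x,y,z=c['rotation']; return R.from_quat([x,y,z,w]).as_matrix()
E
python3 - <<'E'
from h import *
i=cv2.imread('pics/top0.png');cv2.imwrite('pics/top0b.png',cv2.resize(i,(800,600),interpolation=cv2.INTER_CUBIC))
E
```

```text
(no output)
```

View pics/top0.png

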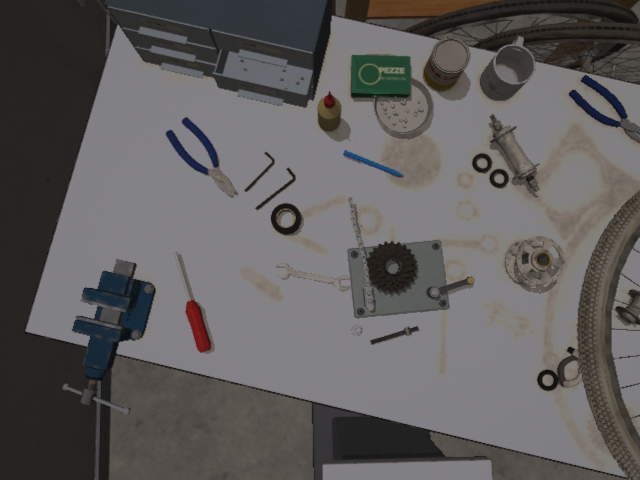

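```bash
python3 - <<'E'
from h import *
i=cv2.imread('pics/top0.png')[185:325,325:485];i=cv2.resize(i,(800,700),interpolation=cv2.INTER_CUBIC)[0:600]
i=cv2.convertScaleAbs(i,alpha=1.3,beta=20)
cv2.imwrite('pics/c0.png',i)
import pickle
c=pickle.load(open('top.pkl','rb'))
print(px2w(c,392,267,.062),px2w(c,470,281,.035),px2w(c,434,293,.042),px2w(c,351,200,.03))
E
```

```text
[0.51143008 0.02143835 0.062     ] [ 0.4830467 -0.1293155  0.035    ] [ 0.46205162 -0.05825782  0.042     ] [0.64542304 0.09047861 0.03      ]
```

View pics/c0.png

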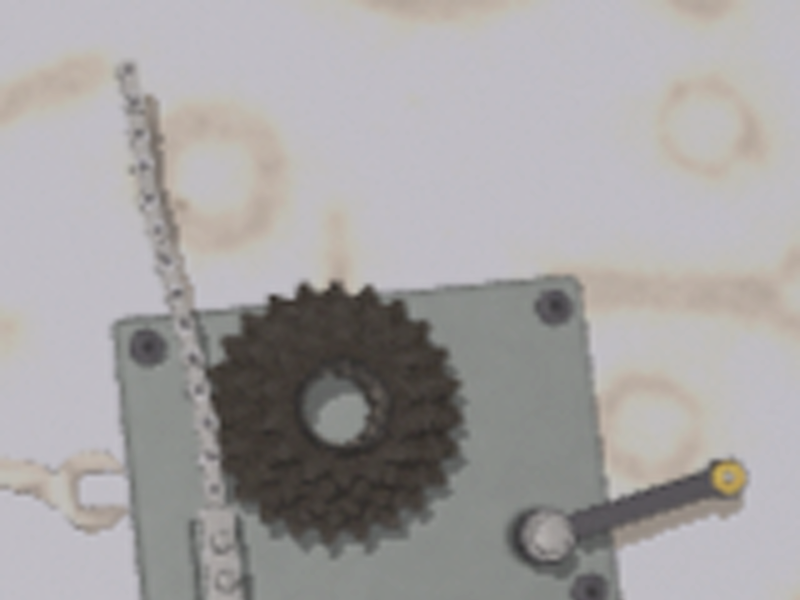

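```bash
cat > fit.py <<'E'
from h import *
import pickle
from scipy.optimize import least_squares
c=pickle.load(open('top.pkl','rb'))
ob=[((112,322),(45,78,10)),((578,275),(45,-106,10)),((548,533),(-55,-75,42)),((338,408),(0,0,60))]
P=lambda u,v:(325+(u+.5)/5-.5,185+(v+.5)/5-.5)
def hw(s,p):
    x,y,a=s;p=np.array(p)/1000;return np.array([x+np.cos(a)*p[0]-np.sin(a)*p[1],y+np.sin(a)*p[0]+np.cos(a)*p[1],p[2]])
f=lambda s:np.concatenate([w2px(c,hw(s,p))-P(*q) for q,p in ob])
r=least_squares(f,[.51,.02,0.]);print(r.x,np.degrees(r.x[2]),np.round(r.fun,2))
x,y,a=r.x
def toh(w): d=np.array(w[:2])-[x,y];return np.round(1000*np.array([np.cos(a)*d[0]+np.sin(a)*d[1],-np.sin(a)*d[0]+np.cos(a)*d[1]]),1)
if __name__=='__main__':
    for q in [(215,500),(205,440),(196,385),(180,310),(165,250),(150,195),(140,140),(127,68),(730,478)]:
        w=px2w(c,*P(*q),.035);print(q,np.round(w,4),toh(w))
    print('strap origin',hw(r.x,(0,48.6,30)))
    for n,q in dict(spanner=(318,277),spend=(347,284),nut=(356,330),axL=(372,341),axR=(418,328),penR=(401,176)).items(): print(n,np.round(px2w(c,*q,.005),3),toh(px2w(c,*q,.005)))
E
python3 fit.py
```

```text
[0.51360107 0.01974068 0.07552624] 4.327334833706042 [-0.47 -0.13 -0.3  -0.09  0.23  0.52  0.51 -0.32]
(215, 500) [0.4811 0.065  0.035 ] [-28.9  47.6]
(205, 440) [0.5039 0.0679 0.035 ] [-6.  48.8]
(196, 385) [0.5249 0.0706 0.035 ] [15.1 49.8]
(180, 310) [0.5537 0.0756 0.035 ] [44.2 52.7]
(165, 250) [0.5769 0.0805 0.035 ] [67.7 55.8]
(150, 195) [0.5983 0.0855 0.035 ] [89.4 59.2]
(140, 140) [0.6198 0.0886 0.035 ] [111.1  60.7]
(127, 68) [0.648  0.0927 0.035 ] [139.5  62.6]
(730, 478) [ 0.4845 -0.1305  0.035 ] [ -40.3 -147.7]
strap origin [0.50993398 0.06820214 0.03      ]
spanner [0.499 0.158 0.005] [ -3.7 138.9]
spend [0.484 0.102 0.005] [-22.9  84.1]
nut [0.396 0.088 0.005] [-112.4   76.5]
axL [0.374 0.058 0.005] [-136.2   48.2]
axR [ 0.396 -0.032  0.005] [-120.7  -42.9]
penR [ 0.697 -0.013  0.005] [180.  -46.4]
```

```bash
cat >> h.py <<'E'
HX,HY,HA=0.5136,0.0197,0.0755
def h2w(x,y): return np.array([HX+(np.cos(HA)*x-np.sin(HA)*y)/1e3,HY+(np.sin(HA)*x+np.cos(HA)*y)/1e3])
def Rt():
    s=status.get_state();w,x,y,z=s['eef_rot'];return s,R.from_quat([x,y,z,w])
def info():
    s,r=Rt();M=r.as_matrix();p=np.array(s['position']);d=p[:2]-[HX,HY]
    ph=np.array([[np.cos(HA),np.sin(HA)],[-np.sin(HA),np.cos(HA)]])@d*1e3
    zy=np.degrees(np.arctan2(M[1,2],M[0,2])-HA)
    q=s['joint_positions']
    fh=np.array([[np.cos(HA),np.sin(HA)],[-np.sin(HA),np.cos(HA)]])@np.array(s['force'][:2])
    print('t',round(s['time_s'],2),'holder xy',ph.round(1),'z',round(p[2]*1e3,1),'r',np.hypot(*ph).round(1),'ang',np.degrees(np.arctan2(ph[1],ph[0])).round(1),'toolz yaw(h)',zy.round(1),'tilt',M[2,0].round(4),'q',np.round(q,2),'Fh',fh.round(1),np.round(s['force'][2],1),'open',round(s['opening'],4))
    return ph,p[2]*1e3,zy,M
def togo(hx,hy,z,yaw):
    "remaining shift in tool axes (mm), total turn vector, to holder x,y, height z mm, tool-z yaw (holder deg), tool x down"
    s,r=Rt();M=r.as_matrix();g=np.r_[h2w(hx,hy),z/1e3]
    a=np.radians(yaw)+HA;zt=np.array([np.cos(a),np.sin(a),0]);xt=np.array([0,0,-1.]);T=np.c_[xt,np.cross(zt,xt),zt]
    print('shift tool',(M.T@(g-np.array(s['position']))*1e3).round(1),'turn',(r.inv()*R.from_matrix(T)).as_rotvec().round(3))
    return g,R.from_matrix(T)
def rows(hx,hy,z,yaw,n,grip=0):
    "n equal straight rows, given in the tool axes as they stand in each row"
    s,r=Rt();p=np.array(s['position']);g,T=togo(hx,hy,z,yaw);w=(r.inv()*T).as_rotvec()/n
    print('; '.join(f"{grip} "+' '.join(f'{v:.1f}' for v in (r*R.from_rotvec(w*k)).inv().apply((g-p)/n)*1e3)+' '+' '.join(f'{v:.3f}' for v in w) for k in range(n)))
E
python3 - <<'E'
from h import *
ph,z,zy,M=info();print(M.round(3))
togo(5,95,180,-90);togo(5,95,180,90)
E
```

```text
t 0.1 holder xy [-412.5 -622.4] z 230.5 r 746.7 ang -123.5 toolz yaw(h) -171.0 tilt -1.0 q [ 1.27  0.63  0.04  1.52 -0.03  1.   -0.02] Fh [-0.6 -0.1] 0.4 open 0.0856
[[-0.     0.23  -0.973]
 [ 0.002 -0.973 -0.23 ]
 [-1.    -0.002  0.   ]]
shift tool [  51.6 -643.6 -524.1] turn [-1.414e+00 -1.000e-03  1.000e-03]
shift tool [  51.6 -643.6 -524.1] turn [1.727e+00 2.000e-03 1.000e-03]
```

jog_arm(plan="0 0 -14 -36 0 0 0; 0 0 -14 -36 0 0 0; 0 0 -14 -36 0 0 0; 0 0 -14 -36 0 0 0; 0 0 -14 -36 0 0 0; 0 0 -14 -36 0 0 0; 0 0 -14 -36 0 0 0; 0 0 -14 -36 0 0 0; 0 0 -14 -36 0 0 0; 0 0 -14 -36 0 0 0", grip_force=40)

```text
time_s: 0.93
position: [0.4666, -0.4135, 0.2229]
eef_rot: [-0.072, -0.698, -0.075, 0.708]
force: [-0.1, -0.7, 0.1]
opening: 0.0002
```

jog_arm(plan="0 0 -38 -10 -0.1 0 0; 0 0 -38 -12 -0.1 0 0; 0 0 -38 -12 -0.1 0 0; 0 0 -35 -15 -0.1 0 0; 0 0 -35 -15 -0.1 0 0; 0 0 -32 -18 -0.1 0 0; 0 0 -30 -20 -0.1 0 0; 0 0 -28 -22 -0.1 0 0; 0 0 -25 -25 -0.1 0 0; 0 0 -22 -28 -0.1 0 0")

```text
time_s: 1.77
position: [0.4112, -0.0274, 0.2199]
eef_rot: [-0.415, -0.568, -0.42, 0.573]
force: [1.8, 1.3, 0.0]
opening: -0.0
```

```bash
python3 - <<'E'
from h import *
info();rows(8,95,120,-90,8)
E
```

```text
t 1.77 holder xy [-105.6  -39.2] z 219.9 r 112.7 ang -159.6 toolz yaw(h) -111.9 tilt -1.0 q [ 0.23  0.33 -0.29  2.14  0.14  0.7  -0.47] Fh [1.9 1.1] 0.0 open -0.0
shift tool [  99.3   56.4 -167. ] turn [-0.382 -0.001  0.01 ]
0 12.4 7.1 -20.9 -0.048 -0.000 0.001; 0 12.4 8.0 -20.5 -0.048 -0.000 0.001; 0 12.4 9.0 -20.1 -0.048 -0.000 0.001; 0 12.4 9.9 -19.7 -0.048 -0.000 0.001; 0 12.4 10.8 -19.2 -0.048 -0.000 0.001; 0 12.4 11.7 -18.6 -0.048 -0.000 0.001; 0 12.5 12.6 -18.1 -0.048 -0.000 0.001; 0 12.5 13.4 -17.4 -0.048 -0.000 0.001
```

jog_arm(plan="0 12 7 -22 -0.048 0 0; 0 12 8 -22 -0.048 0 0; 0 12 9 -21 -0.048 0 0; 0 12 10 -21 -0.048 0 0; 0 12 11 -20 -0.048 0 0; 0 12 12 -19 -0.048 0 0; 0 12 13 -19 -0.048 0 0; 0 12 14 -18 -0.048 0 0; 0 0 0 0 0 0 0")

```text
time_s: 2.52
position: [0.5127, 0.1404, 0.1186]
eef_rot: [0.523, 0.47, 0.532, -0.472]
force: [0.2, 0.5, 0.2]
opening: 0.0001
```

```bash
python3 - <<'E'
from h import *
info();rows(8,95,20,-90,6)
s,r=Rt();p=np.array(s['position'])
c=camera('scene');cv2.imwrite('pics/s1.png',c['pixels']);print(w2px(c,p))
u,v=w2px(c,p).astype(int)
i=c['pixels'][max(v-110,0):v+90,max(u-130,0):u+170];cv2.imwrite('pics/s1c.png',cv2.resize(i,None,fx=2.5,fy=2.5,interpolation=cv2.INTER_CUBIC));print(i.shape)
E
```

```text
t 2.52 holder xy [  8.2 120.4] z 118.6 r 120.7 ang 86.1 toolz yaw(h) -87.8 tilt -0.9999 q [-0.1   0.64 -0.33  1.94  0.33  0.62 -0.52] Fh [0.2 0.5] 0.2 open 0.0001
shift tool [98.5 -0.2 25.9] turn [ 0.038 -0.006  0.011]
0 16.4 -0.0 4.3 0.006 -0.001 0.002; 0 16.4 -0.0 4.3 0.006 -0.001 0.002; 0 16.4 -0.0 4.3 0.006 -0.001 0.002; 0 16.4 -0.0 4.3 0.006 -0.001 0.002; 0 16.4 -0.0 4.3 0.006 -0.001 0.002; 0 16.4 -0.0 4.2 0.006 -0.001 0.002
[350.82265348 224.74342227]
(200, 300, 3)
```

View pics/s1c.png

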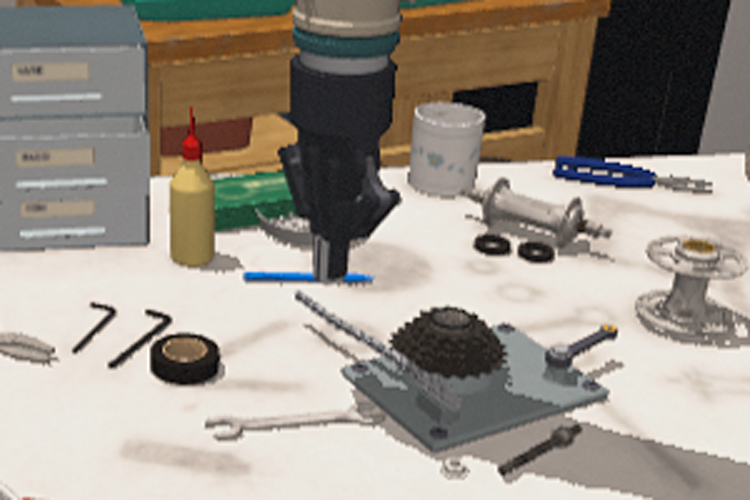

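jog_arm(plan="0 17 0 6 0.014 0 0; 0 17 0 6 0.014 0 0; 0 17 0 6 0.014 0 0; 0 17 0 6 0.014 0 0; 0 17 0 6 0.014 0 0; 0 13 0 8 0.014 0 0; 0 0 0 0 0 0 0")

```text
time_s: 3.15
position: [0.5111, 0.0934, 0.0194]
eef_rot: [0.501, 0.492, 0.507, -0.5]
force: [-0.4, -0.7, -0.4]
opening: -0.0002
```

```bash
cat >> h.py <<'E'
def arc(th0,Rf,z,n,dth,cx=0,cy=0):
    "rows along circle radius Rf mm about axis, tool z inward; starts toward angle th0 (clockwise deg from left)"
    s,r=Rt();g,T=togo(Rf*np.sin(np.radians(th0)),Rf*np.cos(np.radians(th0)),z,-90-th0)
    d=np.radians(dth)
    # tool y world dir check for clockwise
    print('chord',2*Rf*np.sin(d/2),'inward',2*Rf*np.sin(d/2)*np.sin(d/2),'turn',d)
E
python3 - <<'E'
from h import *
ph,z,zy,M=info();print(M.round(2));arc(10,66,20,1,4);arc(10,64,20,1,4)
E
```

```text
t 3.15 holder xy [ 3.1 73.7] z 19.4 r 73.8 ang 87.6 toolz yaw(h) -93.5 tilt -0.9999 q [-0.1   0.8  -0.21  2.01  0.39  0.39 -0.6 ] Fh [-0.5 -0.6] -0.4 open -0.0002
[[-0.01  1.    0.02]
 [-0.    0.02 -1.  ]
 [-1.   -0.01  0.  ]]
shift tool [-0.7  8.9  8.2] turn [0.114 0.002 0.013]
chord 4.606733564730128 inward 0.16077268285159962 turn 0.06981317007977318
shift tool [-0.7  8.6 10.2] turn [0.114 0.002 0.013]
chord 4.467135577920124 inward 0.15590078337124813 turn 0.06981317007977318
```

jog_arm(plan="0 0 2 2 0.02 0 0; 0 0 2 2 0.02 0 0; 0 0 2 2 0.02 0 0; 0 0 2 2 0.02 0 0; 0 0 1 1 0.02 0 0; 0 0 0 1 0.01 0 0; 0 0 0 0.5 0 0 0")

```text
time_s: 3.73
position: [0.5219, 0.0826, 0.0236]
eef_rot: [-0.47, -0.524, -0.475, 0.528]
force: [-0.4, 0.1, -0.8]
opening: -0.0001
```

```bash
python3 - <<'E'
from h import *
info();arc(14,64,20,1,4)
E
```

```text
t 3.73 holder xy [13. 62.] z 23.6 r 63.4 ang 78.1 toolz yaw(h) -100.5 tilt -1.0 q [-0.08  0.79 -0.19  1.99  0.35  0.4  -0.65] Fh [-0.4  0.1] -0.8 open -0.0001
shift tool [ 3.5  2.4 -0.5] turn [0.061 0.001 0.009]
chord 4.467135577920124 inward 0.15590078337124813 turn 0.06981317007977318
```

jog_arm(plan="0 1.5 0.5 0.8 0.01 0 0; 0 1.5 0.5 0.8 0.01 0 0; 0 1.2 0.5 0.8 0.01 0 0; 0 1 0.5 0.8 0.01 0 0; 0 1 0.5 0.8 0.01 0 0")

```text
time_s: 4.15
position: [0.5253, 0.0817, 0.0182]
eef_rot: [-0.456, -0.538, -0.461, 0.538]
force: [-0.3, 2.8, 1.4]
opening: 0.0002
```

```bash
python3 - <<'E'
from h import *
info();arc(16,62,20,1,4)
E
```

```text
t 4.15 holder xy [16.4 61. ] z 18.2 r 63.1 ang 75.0 toolz yaw(h) -103.4 tilt -1.0 q [-0.09  0.8  -0.18  1.99  0.33  0.38 -0.68] Fh [-0.1  2.8] 1.4 open 0.0002
shift tool [-1.9  1.   1.2] turn [ 0.045 -0.004  0.006]
chord 4.32753759111012 inward 0.15102888389089664 turn 0.06981317007977318
```

jog_arm(plan="0 0 3 0.3 0.06 0 0; 0 0.2 4.5 0.3 0.07 0 0; 0 0.2 4.5 0.3 0.07 0 0; 0 0.2 4.5 0.3 0.07 0 0; 0 0.2 4.5 0.3 0.07 0 0; 0 0.2 4.5 0.3 0.07 0 0")

```text
time_s: 4.65
position: [0.5443, 0.0755, 0.0147]
eef_rot: [-0.329, -0.62, -0.339, 0.626]
force: [-1.0, 0.1, 0.4]
opening: 0.0004
```

```bash
python3 - <<'E'
from h import *
info();arc(44,63,20,1,4)
E
```

```text
t 4.65 holder xy [34.8 53.4] z 14.7 r 63.7 ang 56.9 toolz yaw(h) -127.9 tilt -0.9999 q [-0.12  0.82 -0.1   1.93  0.15  0.41 -0.91] Fh [-1.   0.2] 0.4 open 0.0004
shift tool [-5.5 11.9  0.8] turn [0.106 0.002 0.017]
chord 4.397336584515122 inward 0.15346483363107236 turn 0.06981317007977318
```

jog_arm(plan="0 -2 1 -0.5 0.02 0 0; 0 -2 4 0.5 0.05 0 0; 0 -1 4.5 0.5 0.06 0 0; 0 -0.5 4.5 0.4 0.07 0 0")

```text
time_s: 4.98
position: [0.554, 0.0692, 0.019]
eef_rot: [-0.262, -0.65, -0.275, 0.658]
force: [-0.8, 4.6, -1.2]
opening: -0.0002
```

```bash
python3 - <<'E'
from h import *
info();arc(75,63,20,1,4)
E
```

```text
t 4.98 holder xy [44.  46.3] z 19.0 r 63.9 ang 46.4 toolz yaw(h) -139.7 tilt -0.9998 q [-0.13  0.82 -0.06  1.9   0.07  0.44 -1.03] Fh [-0.5  4.6] -1.2 open -0.0002
shift tool [-1.6 33.7  6.6] turn [0.442 0.008 0.019]
chord 4.397336584515122 inward 0.15346483363107236 turn 0.06981317007977318
```

jog_arm(plan="0 0 4.5 0.6 0.04 0 0; 0 0 4.5 0.5 0.045 0 0; 0 0 4.5 0.5 0.05 0 0; 0 0 4.5 0.5 0.05 0 0; 0 0 4.5 0.5 0.055 0 0; 0 0 4.5 0.5 0.055 0 0")

```text
time_s: 5.48
position: [0.5708, 0.0482, 0.0187]
eef_rot: [-0.159, -0.684, -0.172, 0.691]
force: [0.9, 1.8, -0.2]
opening: 0.0002
```

```bash
python3 - <<'E'
from h import *
info();arc(90,63,20,1,4)
E
```

```text
t 5.48 holder xy [59.2 24.1] z 18.7 r 63.9 ang 22.1 toolz yaw(h) -157.3 tilt -0.9998 q [-0.12  0.83  0.    1.87 -0.04  0.46 -1.18] Fh [1.  1.8] -0.2 open 0.0002
shift tool [-1.7 23.7  5.8] turn [0.396 0.009 0.019]
chord 4.397336584515122 inward 0.15346483363107236 turn 0.06981317007977318
```

jog_arm(plan="0 -0.2 4.5 0.5 0.07 0 0; 0 -0.2 4.5 0.5 0.07 0 0; 0 -0.2 4.5 0.5 0.07 0 0; 0 -0.2 4.5 0.5 0.07 0 0; 0 -0.2 4.5 0.5 0.07 0 0")

```text
time_s: 5.9
position: [0.5786, 0.0207, 0.0198]
eef_rot: [-0.031, -0.703, -0.04, 0.709]
force: [1.3, 0.5, -0.1]
opening: 0.0002
```

```bash
python3 - <<'E'
from h import *
info();arc(105,63,20,1,4)
E
```

```text
t 5.9 holder xy [64.9 -3.9] z 19.8 r 65.0 ang -3.5 toolz yaw(h) -178.6 tilt -0.9999 q [-0.13  0.83  0.09  1.86 -0.17  0.47 -1.39] Fh [1.4 0.4] -0.1 open 0.0002
shift tool [-0.3 12.3  4.3] turn [0.286 0.01  0.012]
chord 4.397336584515122 inward 0.15346483363107236 turn 0.06981317007977318
```

jog_arm(plan="0 0 2 1 0.08 0 0; 0 0 4 1 0.08 0 0; 0 0 4 0.9 0.08 0 0; 0 0 4 0.8 0.07 0 0; 0 0 4 0.7 0.07 0 0")

```text
time_s: 6.32
position: [0.5746, -0.0056, 0.0205]
eef_rot: [0.109, -0.696, 0.107, 0.701]
force: [0.8, 0.1, -0.3]
opening: -0.0001
```

```bash
python3 - <<'E'
from h import *
info();arc(125,63,20,1,4)
E
```

```text
t 6.32 holder xy [ 58.9 -29.9] z 20.5 r 66.1 ang -26.9 toolz yaw(h) 158.1 tilt -1.0 q [-0.15  0.84  0.18  1.87 -0.32  0.47 -1.62] Fh [0.8 0. ] -0.3 open -0.0001
shift tool [0.5 8.5 4.5] turn [0.229 0.008 0.002]
chord 4.397336584515122 inward 0.15346483363107236 turn 0.06981317007977318
```

jog_arm(plan="0 0 0 1.2 0.05 0 0; 0 0 0 1.2 0.03 0 0; 0 0 0 1.2 0 0 0")

```text
time_s: 6.57
position: [0.5714, -0.0103, 0.0208]
eef_rot: [0.14, -0.691, 0.141, 0.695]
force: [1.0, 0.8, 0.1]
opening: -0.0002
```

```bash
python3 - <<'E'
from h import *
info();arc(125,63,20,1,4)
E
```

```text
t 6.57 holder xy [ 55.3 -34.3] z 20.8 r 65.1 ang -31.8 toolz yaw(h) 152.8 tilt -1.0 q [-0.16  0.84  0.21  1.88 -0.35  0.46 -1.67] Fh [1.1 0.7] 0.1 open -0.0002
shift tool [0.9 3.3 2.5] turn [ 0.136  0.005 -0.003]
chord 4.397336584515122 inward 0.15346483363107236 turn 0.06981317007977318
```

jog_arm(plan="0 0 0 1.2 0 0 0; 0 0 0 1 0 0 0; 0 0 0 0.5 0 0 0")

```text
time_s: 6.82
position: [0.5706, -0.0105, 0.0213]
eef_rot: [0.139, -0.693, 0.14, 0.694]
force: [2.1, -0.5, -0.5]
opening: 0.0002
```

```bash
python3 - <<'E'
from h import *
info();arc(130,63.5,20,1,4)
E
```

```text
t 6.82 holder xy [ 54.6 -34.4] z 21.3 r 64.5 ang -32.2 toolz yaw(h) 152.9 tilt -1.0 q [-0.16  0.83  0.21  1.89 -0.35  0.46 -1.67] Fh [ 2.  -0.7] -0.5 open 0.0002
shift tool [1.3 8.4 2.4] turn [ 0.225  0.001 -0.003]
chord 4.432236081217623 inward 0.15468280850116026 turn 0.06981317007977318
```

jog_arm(plan="0 0 2.5 0.8 0.06 0 0; 0 0 3.5 0.9 0.07 0 0; 0 0 3.5 1 0.07 0 0; 0 0 3.5 1 0.07 0 0; 0 0 3.5 1 0.06 0 0; 0 0 2 1 0.04 0 0")

```text
time_s: 7.32
position: [0.5612, -0.0229, 0.0226]
eef_rot: [-0.269, 0.657, -0.268, -0.651]
force: [3.5, 0.0, -1.2]
opening: -0.0001
```

```bash
python3 - <<'E'
from h import *
info();arc(155,63.5,20,1,4)
E
```

```text
t 7.32 holder xy [ 44.3 -46. ] z 22.6 r 63.9 ang -46.1 toolz yaw(h) 131.0 tilt -1.0 q [-0.19  0.83  0.28  1.93 -0.5   0.44 -1.89] Fh [ 3.5 -0.2] -1.2 open -0.0001
shift tool [ 2.5 20.7  2.8] turn [ 0.28  -0.007  0.006]
chord 4.432236081217623 inward 0.15468280850116026 turn 0.06981317007977318
```

jog_arm(plan="0 0.4 4 0.6 0.05 0 0; 0 0.4 4 0.7 0.06 0 0; 0 0.4 4 0.8 0.06 0 0; 0 0.4 4 0.8 0.06 0 0; 0 0.4 4 0.8 0.06 0 0; 0 0.4 3 0.8 0.04 0 0")

```text
time_s: 7.82
position: [0.5456, -0.0353, 0.0217]
eef_rot: [-0.379, 0.606, -0.374, -0.591]
force: [2.9, -1.0, 0.1]
opening: -0.0001
```

```bash
python3 - <<'E'
from h import *
info();arc(168,63.5,20,1,4)
E
```

```text
t 7.82 holder xy [ 27.8 -57.3] z 21.7 r 63.7 ang -64.1 toolz yaw(h) 111.3 tilt -0.9998 q [-0.21  0.83  0.34  1.98 -0.64  0.42 -2.08] Fh [ 2.8 -1.2] 0.1 open -0.0001
shift tool [ 1.4 15.3  0.8] turn [ 0.162 -0.012  0.018]
chord 4.432236081217623 inward 0.15468280850116026 turn 0.06981317007977318
```

jog_arm(plan="0 0.2 4 0.6 0.03 0 0; 0 0.2 4 0.6 0.03 0 0; 0 0.2 4 0.7 0.03 0 0; 0 0.2 1.5 0.8 0.02 0 0; 0 0 0 1 0 0 0; 0 0 0 1 0 0 0")

```text
time_s: 8.32
position: [0.5322, -0.0399, 0.0213]
eef_rot: [-0.415, 0.584, -0.41, -0.565]
force: [3.8, -3.3, -0.2]
opening: 0.0003
```

```bash
python3 - <<'E'
from h import *
info();arc(168,63.5,20,1,4)
c=camera('top');i=c['pixels'][205:315,335:475];i=cv2.resize(i,None,fx=5.5,fy=5.5,interpolation=cv2.INTER_CUBIC)
cv2.imwrite('pics/t1.png',cv2.convertScaleAbs(i,alpha=1.3,beta=20))
E
```

```text
t 8.32 holder xy [ 14.  -60.9] z 21.3 r 62.5 ang -77.0 toolz yaw(h) 104.3 tilt -0.9996 q [-0.21  0.82  0.35  2.02 -0.69  0.39 -2.13] Fh [ 3.6 -3.5] -0.2 open 0.0003
shift tool [ 1.3  1.2 -1. ] turn [ 0.04  -0.018  0.022]
chord 4.432236081217623 inward 0.15468280850116026 turn 0.06981317007977318
```

View pics/t1.png

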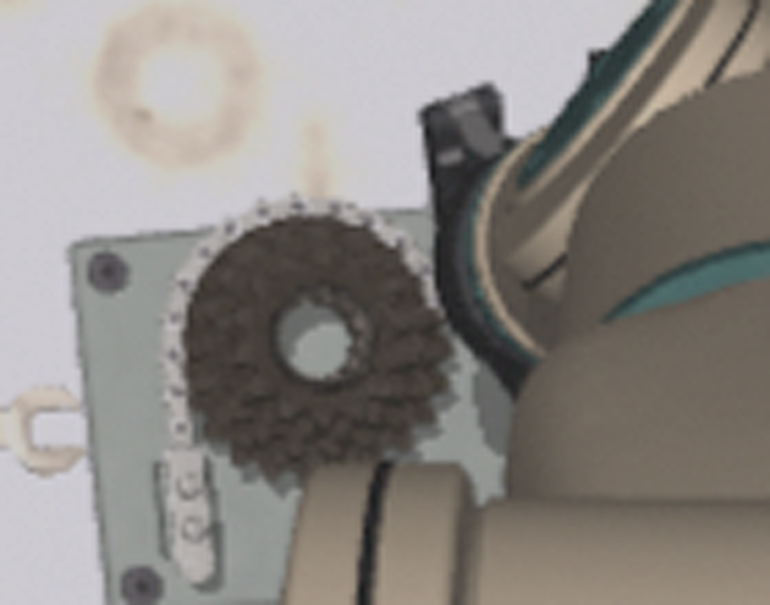

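jog_arm(plan="0 0 0 -5 0 0 0; 0 0 0 -15 0 0 0; 0 0 0 -20 0 0 0; 0 -15 0 -5 0 0 0; 0 -25 0 0 0 0 0; 0 -25 0 0 -0.1 0 0; 0 -10 0 0 -0.1 0 0")

```text
time_s: 8.95
position: [0.5352, -0.0825, 0.0937]
eef_rot: [0.35, -0.613, 0.351, 0.615]
force: [0.1, -0.1, -0.1]
opening: 0.0
```

```bash
python3 - <<'E'
from h import *
info();rows(-100,-140,80,-169,10)
E
```

```text
t 8.95 holder xy [  13.8 -103.5] z 93.7 r 104.4 ang -82.4 toolz yaw(h) 116.3 tilt -1.0 q [-0.17  0.72  0.42  1.95 -0.51  0.59 -2.02] Fh [ 0.1 -0.1] -0.1 open 0.0
shift tool [ 14.  118.2  17.7] turn [-1.304  0.003 -0.   ]
0 1.4 11.8 1.8 -0.130 0.000 -0.000; 0 1.4 11.5 3.3 -0.130 0.000 -0.000; 0 1.4 11.0 4.8 -0.130 0.000 -0.000; 0 1.4 10.2 6.1 -0.130 0.000 -0.000; 0 1.4 9.4 7.4 -0.130 0.000 -0.000; 0 1.4 8.3 8.6 -0.130 0.000 -0.000; 0 1.4 7.1 9.6 -0.130 0.000 -0.000; 0 1.4 5.8 10.4 -0.130 0.000 -0.000; 0 1.4 4.4 11.1 -0.130 0.000 -0.000; 0 1.4 2.9 11.6 -0.130 0.000 -0.000
```

jog_arm(plan="0 0 12 2 -0.12 0 0; 0 0 11.5 3 -0.12 0 0; 0 0 11 5 -0.12 0 0; 0 0 10 6 -0.12 0 0; 0 0 9.5 7 -0.12 0 0; 0 0 8.5 8.5 -0.12 0 0; 0 0 7 9.5 -0.12 0 0; 0 0 6 10 -0.12 0 0; 0 0 4.5 11 -0.12 0 0; 0 0 3 11.5 -0.12 0 0")

```text
time_s: 9.78
position: [0.4113, -0.1282, 0.0956]
eef_rot: [-0.071, -0.695, -0.08, 0.711]
force: [-0.1, -0.3, -0.1]
opening: -0.0004
```

```bash
python3 - <<'E'
from h import *
import pickle
info()
c=camera('top');pickle.dump(c,open('top2.pkl','wb'))
i=c['pixels'][220:310,340:460];i=cv2.resize(i,None,fx=6.5,fy=6.5,interpolation=cv2.INTER_CUBIC)
i=cv2.convertScaleAbs(i,alpha=1.3,beta=20)
def pt(r,t,z):
    p=np.r_[h2w(r*np.sin(np.radians(t)),r*np.cos(np.radians(t))),z];u=(w2px(c,p)-[340,220]+.5)*6.5-.5;return tuple(int(v) for v in u)
for k in range(1,12): cv2.circle(i,pt(48.6,15*k,.035),3,(0,0,255),-1); cv2.circle(i,pt(52.6,15*k,.035),2,(0,255,0),-1)
cv2.imwrite('pics/t2.png',i)
s=camera('scene');u=w2px(s,[HX,HY,.03]).astype(int);print(u)
j=s['pixels'][u[1]-55:u[1]+55,u[0]-75:u[0]+75];cv2.imwrite('pics/s2.png',cv2.resize(j,None,fx=5.3,fy=5.3,interpolation=cv2.INTER_CUBIC))
E
```

```text
t 9.78 holder xy [-113.1 -139.8] z 95.6 r 179.8 ang -129.0 toolz yaw(h) -172.0 tilt -0.9996 q [ 0.21  0.58  0.04  2.21 -0.07  0.38 -1.04] Fh [-0.1 -0.3] -0.1 open -0.0004
[398 252]
```

View pics/t2.png

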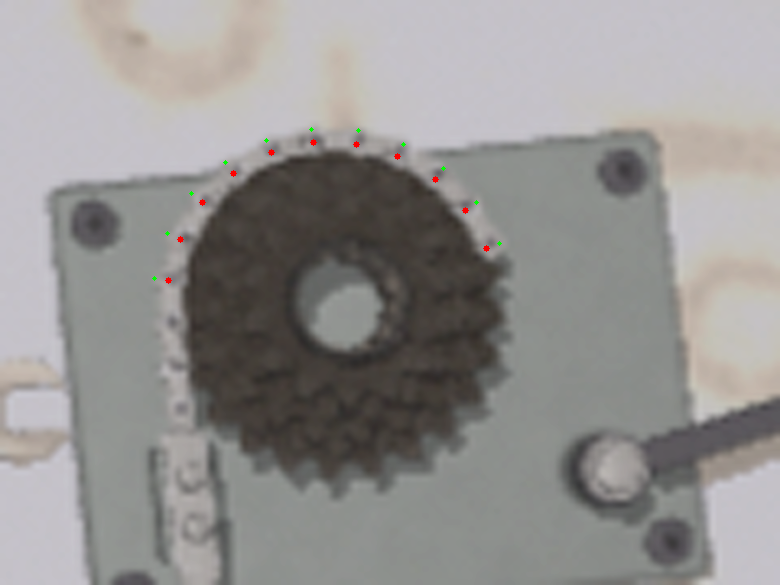

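```bash
python3 - <<'E'
from h import *
import pickle
c=pickle.load(open('top2.pkl','rb'))
x0,y0=360,232
i=c['pixels'][y0:y0+33,x0:x0+64];i=cv2.resize(i,None,fx=12.5,fy=12.5,interpolation=cv2.INTER_CUBIC)
i=cv2.convertScaleAbs(i,alpha=1.3,beta=20)
def pt(r,t,z):
    p=np.r_[h2w(r*np.sin(np.radians(t)),r*np.cos(np.radians(t))),z];u=(w2px(c,p)-[x0,y0]+.5)*12.5-.5;return tuple(int(v) for v in u)
for k in range(1,12): cv2.line(i,pt(52.6,15*k,.035),pt(56,15*k,.035),(0,160,0),1);cv2.line(i,pt(45,15*k,.035),pt(48.6,15*k,.035),(0,0,255),1)
cv2.imwrite('pics/t3.png',i);print(i.shape)
E
```

```text
(412, 800, 3)
```

View pics/t3.png

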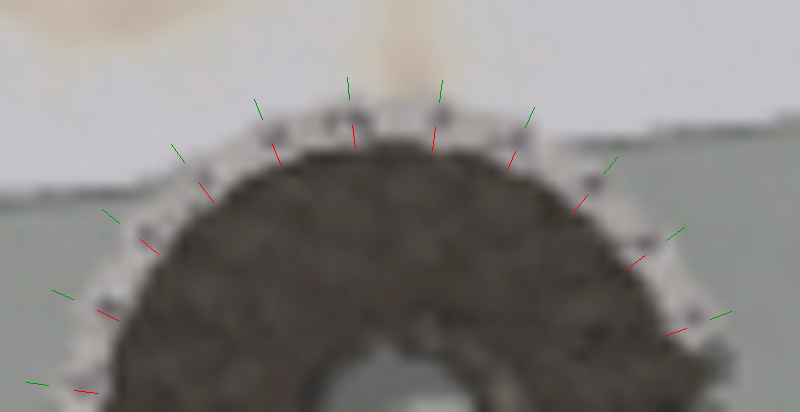

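```bash
python3 - <<'E'
from h import *
info();rows(92,-25,95,-195,8)
E
```

```text
t 9.88 holder xy [-114.8 -140.2] z 95.6 r 181.2 ang -129.3 toolz yaw(h) -172.5 tilt -0.9996 q [ 0.21  0.58  0.04  2.21 -0.08  0.38 -1.05] Fh [-0.3  0.8] -1.3 open -0.0002
shift tool [  -3.4  -87.2 -220. ] turn [0.393 0.027 0.011]
0 -0.4 -10.9 -27.5 0.049 0.003 0.001; 0 -0.3 -12.2 -26.9 0.049 0.003 0.001; 0 -0.3 -13.5 -26.3 0.049 0.003 0.001; 0 -0.2 -14.8 -25.6 0.049 0.003 0.001; 0 -0.1 -16.1 -24.9 0.049 0.003 0.001; 0 -0.1 -17.3 -24.0 0.049 0.003 0.001; 0 -0.0 -18.4 -23.2 0.049 0.003 0.001; 0 0.0 -19.5 -22.2 0.049 0.003 0.001
```

jog_arm(plan="0 0 -11 -27.5 0.049 0 0; 0 0 -12 -27 0.049 0 0; 0 0 -13.5 -26.5 0.049 0 0; 0 0 -15 -25.5 0.049 0 0; 0 0 -16 -25 0.049 0 0; 0 0 -17 -24 0.049 0 0; 0 0 -18 -23 0.049 0 0; 0 0 -19 -22 0.049 0 0; 0 0 0 0 0 0 0")

```text
time_s: 10.63
position: [0.617, 0.004, 0.0885]
eef_rot: [0.09, -0.688, 0.081, 0.716]
force: [1.1, 0.7, -0.0]
opening: 0.0003
```

```bash
python3 - <<'E'
from h import *
info();rows(79*np.sin(np.radians(100)),79*np.cos(np.radians(100)),21,-190,5)
E
```

```text
t 10.63 holder xy [102.  -23.4] z 88.5 r 104.6 ang -12.9 toolz yaw(h) 161.8 tilt -0.9991 q [-0.18  0.79  0.23  1.7  -0.27  0.73 -1.62] Fh [1.1 0.6] -0.0 open 0.0003
shift tool [68.5 -1.1 23.2] turn [-0.144  0.041  0.011]
0 13.7 -0.2 4.6 -0.029 0.008 0.002; 0 13.7 -0.4 4.7 -0.029 0.008 0.002; 0 13.6 -0.6 4.8 -0.029 0.008 0.002; 0 13.6 -0.7 4.9 -0.029 0.008 0.002; 0 13.5 -0.9 5.0 -0.029 0.008 0.002
```

jog_arm(plan="0 14 0 4 -0.029 0.008 0.002; 0 14 0 4 -0.029 0.008 0.002; 0 14 0 4 -0.029 0.008 0.002; 0 13 0 4 -0.029 0.008 0.002; 0 12 0 4 -0.029 0.008 0.002; 0 0 0 0 0 0 0")

```text
time_s: 11.13
position: [0.5992, 0.0155, 0.0178]
eef_rot: [-0.036, 0.706, -0.034, -0.706]
force: [-0.9, 0.4, -0.8]
opening: 0.0001
```

```bash
python3 - <<'E'
from h import *
info();arc(97,63,21,1,4)
E
```

```text
t 11.13 holder xy [ 85.1 -10.7] z 17.8 r 85.7 ang -7.1 toolz yaw(h) 170.0 tilt -1.0 q [-0.17  0.86  0.15  1.81 -0.25  0.49 -1.51] Fh [-0.9  0.4] -0.8 open 0.0001
shift tool [-3.2  1.  22.7] turn [-0.053 -0.     0.003]
chord 4.397336584515122 inward 0.15346483363107236 turn 0.06981317007977318
```

jog_arm(plan="0 -1 0 6 0 0 0; 0 -1 0 6 0 0 0; 0 -1 0 4 0 0 0; 0 0 0 2 0 0 0; 0 0 0 1.5 0 0 0; 0 0 0 1.5 0 0 0; 0 0 0 1.5 0 0 0")

```text
time_s: 11.72
position: [0.5782, 0.018, 0.0238]
eef_rot: [-0.039, 0.708, -0.037, -0.705]
force: [1.7, -0.8, -0.9]
opening: -0.0
```

```bash
python3 - <<'E'
from h import *
info();arc(97,63,21,1,4)
E
```

```text
t 11.72 holder xy [64.2 -6.6] z 23.8 r 64.6 ang -5.9 toolz yaw(h) 169.5 tilt -1.0 q [-0.17  0.83  0.15  1.87 -0.26  0.46 -1.52] Fh [ 1.6 -0.9] -0.9 open -0.0
shift tool [2.8 1.4 1.5] turn [-0.061 -0.004  0.004]
chord 4.397336584515122 inward 0.15346483363107236 turn 0.06981317007977318
```

jog_arm(plan="0 0.5 0 2 0 0 0; 0 0.5 0 2 0 0 0; 0 0.5 0 2.5 0 0 0; 0 0.5 0 3 0 0 0")

```text
time_s: 12.05
position: [0.577, 0.0173, 0.024]
eef_rot: [-0.039, 0.714, -0.038, -0.698]
force: [6.2, -0.7, -1.0]
opening: -0.0001
```

```bash
python3 - <<'E'
from h import *
info();arc(110,63.5,21,1,4)
E
```

```text
t 12.05 holder xy [63.  -7.2] z 24.0 r 63.4 ang -6.5 toolz yaw(h) 169.4 tilt -0.9997 q [-0.17  0.82  0.15  1.89 -0.26  0.42 -1.51] Fh [ 6.1 -1.2] -1.0 open -0.0001
shift tool [ 2.9 14.9  0.7] turn [ 0.164 -0.022  0.005]
chord 4.432236081217623 inward 0.15468280850116026 turn 0.06981317007977318
```

jog_arm(plan="0 0.6 4 1.2 0.04 -0.003 0; 0 0.6 4.5 1.5 0.06 -0.003 0; 0 0.6 4.5 1.5 0.06 -0.003 0; 0 0.5 4.5 1.5 0.06 -0.003 0; 0 0.5 4.5 1.5 0.06 -0.003 0; 0 0.4 4.5 1.5 0.06 -0.003 0; 0 0.4 4.5 1.5 0.06 -0.003 0")

```text
time_s: 12.63
position: [0.5727, -0.002, 0.023]
eef_rot: [-0.192, 0.692, -0.175, -0.674]
force: [5.8, 2.0, -1.0]
opening: 0.0001
```

```bash
python3 - <<'E'
from h import *
info();arc(140,63.5,21,1,4)
E
```

```text
t 12.63 holder xy [ 57.3 -26.1] z 23.0 r 62.9 ang -24.5 toolz yaw(h) 145.6 tilt -0.9994 q [-0.17  0.82  0.21  1.91 -0.43  0.42 -1.73] Fh [5.9 1.6] -1.0 open 0.0001
shift tool [ 1.2 28.   0.9] turn [ 0.272 -0.014  0.031]
chord 4.432236081217623 inward 0.15468280850116026 turn 0.06981317007977318
```

jog_arm(plan="0 0.5 4.5 0.8 0.02 0 0.003; 0 0.5 4.5 0.8 0.03 0 0.003; 0 0.5 4.5 0.8 0.04 0 0.003; 0 0.5 4.5 0.8 0.04 0 0.003; 0 0.5 4.5 0.8 0.05 0 0.003; 0 0.5 4.5 0.8 0.05 0 0.003; 0 0.4 4.5 0.8 0.05 0 0.003")

```text
time_s: 13.22
position: [0.5596, -0.0236, 0.0211]
eef_rot: [-0.289, 0.66, -0.279, -0.635]
force: [5.0, -0.9, 0.5]
opening: -0.0001
```

```bash
python3 - <<'E'
from h import *
info();arc(168,63.5,21,1,4)
E
```

```text
t 13.22 holder xy [ 42.6 -46.7] z 21.1 r 63.2 ang -47.6 toolz yaw(h) 128.2 tilt -0.9993 q [-0.18  0.82  0.27  1.96 -0.54  0.39 -1.89] Fh [ 5.  -1.3] 0.5 open -0.0001
shift tool [-1.  32.7  6.1] turn [ 0.458 -0.02   0.033]
chord 4.432236081217623 inward 0.15468280850116026 turn 0.06981317007977318
```

jog_arm(plan="0 0 4.5 0.6 0.05 0 0; 0 0 4.5 0.8 0.06 0 0.003; 0 0 4.5 0.8 0.06 0 0.003; 0 0 4.5 0.8 0.06 0 0.003; 0 0 4.5 0.8 0.05 0 0.003; 0 0 4.5 0.8 0.05 0 0; 0 0 3 1 0.03 0 0; 0 0 0 1 0 0 0")

```text
time_s: 13.88
position: [0.5302, -0.0412, 0.0208]
eef_rot: [-0.409, 0.59, -0.405, -0.566]
force: [2.7, -1.8, 0.1]
opening: 0.0001
```

```bash
python3 - <<'E'
from h import *
info();arc(168,63.5,21,1,4)
E
```

```text
t 13.88 holder xy [ 12. -62.] z 20.8 r 63.1 ang -79.1 toolz yaw(h) 105.3 tilt -0.9994 q [-0.21  0.82  0.35  2.03 -0.7   0.37 -2.11] Fh [ 2.6 -2. ] 0.1 open 0.0001
shift tool [-0.2 -1.1 -0.5] turn [ 0.058 -0.024  0.025]
chord 4.432236081217623 inward 0.15468280850116026 turn 0.06981317007977318
```

Seated; press once more at the tail, then back out, up and over to the keeper's robot side.

jog_arm(plan="0 0 0 1.5 0 0 0; 0 0 0 1.5 0 0 0; 0 0 0 -6 0 0 0; 0 0 0 -15 0 0 0; 0 0 0 -20 0 0 0; 0 -18 0 -5 0 0 0; 0 -25 0 0 0 0 0; 0 -20 0 0 -0.1 0 0")

```text
time_s: 14.55
position: [0.5347, -0.0833, 0.0809]
eef_rot: [-0.375, 0.602, -0.378, -0.595]
force: [0.6, 1.0, 0.1]
opening: 0.0001
```

jog_arm(plan="0 0 12 2 -0.12 0 0; 0 0 11.5 3 -0.12 0 0; 0 0 11 5 -0.12 0 0; 0 0 10 6 -0.12 0 0; 0 0 9 7 -0.12 0 0; 0 0 8 8.5 -0.12 0 0; 0 0 5 9 -0.12 0 0; 0 0 4 8 -0.12 0 0; 0 0 3 8 -0.12 0 0; 0 0 2 7 -0.12 0 0")

```text
time_s: 15.38
position: [0.4205, -0.1146, 0.0829]
eef_rot: [-0.045, -0.702, -0.045, 0.71]
force: [-0.3, -0.1, 0.4]
opening: 0.0006
```

```bash
python3 - <<'E'
from h import *
info();rows(-85,-128,21,-169,7)
import pickle
c=camera('top')
x0,y0=345,225
i=c['pixels'][y0:y0+80,x0:x0+130];i=cv2.resize(i,None,fx=6.1,fy=6.1,interpolation=cv2.INTER_CUBIC)
i=cv2.convertScaleAbs(i,alpha=1.3,beta=20)
def pt(r,t,z):
    p=np.r_[h2w(r*np.sin(np.radians(t)),r*np.cos(np.radians(t))),z];u=(w2px(c,p)-[x0,y0]+.5)*6.1-.5;return tuple(int(v) for v in u)
for k in range(1,12): cv2.line(i,pt(52.6,15*k,.035),pt(56,15*k,.035),(0,160,0),1);cv2.line(i,pt(45,15*k,.035),pt(48.6,15*k,.035),(0,0,255),1)
cv2.imwrite('pics/t4.png',i)
E
```

```text
t 15.38 holder xy [-103.  -126.9] z 82.9 r 163.4 ang -129.0 toolz yaw(h) -177.0 tilt -0.9999 q [ 0.15  0.61  0.07  2.22 -0.11  0.33 -1.13] Fh [-0.3 -0.1] 0.4 open 0.0006
shift tool [ 61.7   2.  -18.6] turn [-0.14   0.012  0.001]
0 8.8 0.3 -2.7 -0.020 0.002 0.000; 0 8.8 0.3 -2.6 -0.020 0.002 0.000; 0 8.8 0.4 -2.6 -0.020 0.002 0.000; 0 8.8 0.4 -2.6 -0.020 0.002 0.000; 0 8.8 0.5 -2.6 -0.020 0.002 0.000; 0 8.8 0.5 -2.5 -0.020 0.002 0.000; 0 8.8 0.6 -2.5 -0.020 0.002 0.000
```

View pics/t4.png

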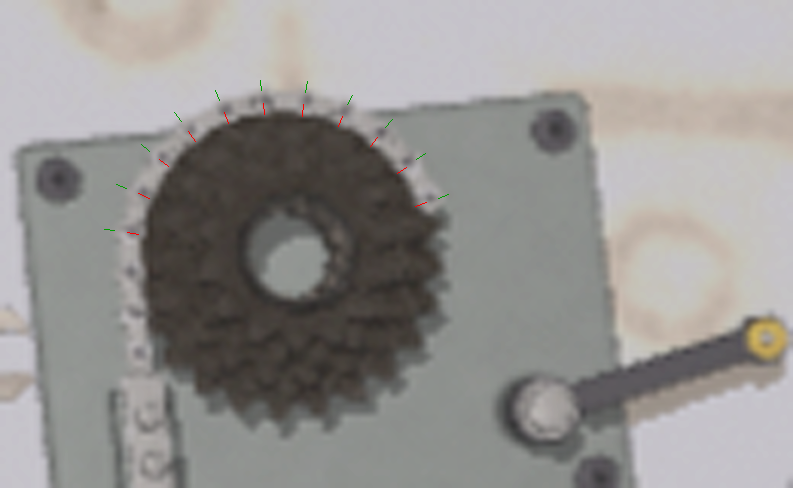

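jog_arm(plan="0 9 0 -2.5 -0.02 0 0; 0 9 0 -2.5 -0.02 0 0; 0 9 0 -2.5 -0.02 0 0; 0 9 0 -2.5 -0.02 0 0; 0 9 0 -2.5 -0.02 0 0; 0 9 0 -2.5 -0.02 0 0; 0 7 0 -2.5 -0.02 0 0; 0 0 0 0 0 0 0")

```text
time_s: 16.1
position: [0.4364, -0.1123, 0.016]
eef_rot: [-0.094, -0.692, -0.098, 0.71]
force: [-0.6, 0.2, 0.0]
opening: 0.0
```

```bash
cat >> h.py <<'E'
def kp(phi,d=46,off=16):
    a=np.radians(phi);x=-55+d*np.cos(a)+off*np.sin(a);y=-75+d*np.sin(a)-off*np.cos(a);togo(x,y,21,phi-90)
def kinfo():
    ph,z,zy,M=info();r=ph-[-55,-75]
    # lever angle if in contact with off=16
    L=np.hypot(*r);b=np.degrees(np.arctan2(r[1],r[0]));off=16;print('dist',L.round(1),'lever angle if touching',(b+np.degrees(np.arcsin(off/L))).round(1),'yaw+90',zy+90)
E
python3 - <<'E'
from h import *
kinfo();kp(-78.6)
E
```

```text
t 16.1 holder xy [ -86.9 -125.8] z 16.0 r 152.9 ang -124.6 toolz yaw(h) -168.8 tilt -0.9997 q [ 0.09  0.77  0.14  2.19 -0.43  0.23 -0.69] Fh [-0.5  0.2] 0.0 open 0.0
dist 60.0 lever angle if touching -106.7 yaw+90 -78.77674372597494
shift tool [ -5.7   2.4 -25.2] turn [-0.003  0.024  0.009]
```

jog_arm(plan="0 -0.8 0.2 -4 0 0 0; 0 -0.8 0.2 -4 0 0 0; 0 -0.8 0.2 -4 0 0 0; 0 -0.8 0.2 -4 0 0 0; 0 -0.5 0.2 -4 0 0 0; 0 -0.5 0.2 -3 0 0 0")

```text
time_s: 16.6
position: [0.4608, -0.1063, 0.0187]
eef_rot: [-0.094, -0.691, -0.097, 0.71]
force: [-0.1, 0.5, 0.0]
opening: 0.0003
```

```bash
python3 - <<'E'
from h import *
kinfo();kp(-78.6)
E
```

```text
t 16.6 holder xy [ -62.1 -121.7] z 18.7 r 136.6 ang -117.0 toolz yaw(h) -168.8 tilt -0.9996 q [ 0.05  0.78  0.17  2.13 -0.42  0.3  -0.72] Fh [-0.1  0.5] 0.0 open 0.0003
dist 47.2 lever angle if touching -78.9 yaw+90 -78.76167347614995
shift tool [-2.3  1.6 -0.2] turn [-0.003  0.027  0.009]
```

Now turn the keeper in about its pivot.

jog_arm(plan="0 -0.3 0.8 -2 -0.04 0.003 0; 0 -0.3 1.1 -3.2 -0.07 0.003 0; 0 -0.3 1.1 -3.2 -0.07 0.003 0; 0 -0.2 1.1 -3.2 -0.07 0.003 0; 0 0 1.1 -3.2 -0.07 0.003 0; 0 0 1.1 -3.2 -0.07 0.003 0; 0 0 1.1 -3.2 -0.07 0.003 0")

```text
time_s: 17.18
position: [0.4806, -0.1045, 0.0202]
eef_rot: [-0.257, -0.653, -0.268, 0.66]
force: [-0.5, -0.1, -0.6]
opening: -0.0002
```

```bash
python3 - <<'E'
from h import *
kinfo();kp(-40)
E
```

```text
t 17.18 holder xy [ -42.3 -121.4] z 20.2 r 128.5 ang -109.2 toolz yaw(h) -140.7 tilt -0.9998 q [ 0.11  0.77  0.08  2.09 -0.21  0.3  -0.44] Fh [-0.5 -0.1] -0.6 open -0.0002
dist 48.1 lever angle if touching -55.2 yaw+90 -50.68068755401106
shift tool [ -0.9   4.2 -12.3] turn [-0.186  0.002  0.018]
```

jog_arm(plan="0 0 1.1 -3.5 -0.04 0 0; 0 0 1.1 -3.5 -0.06 0 0; 0 0 1.1 -3.5 -0.06 0 0; 0 0 1.1 -3.5 -0.07 0 0; 0 0 1.1 -3.5 -0.07 0 0; 0 0 1.1 -3.5 -0.07 0 0; 0 0 1.1 -3.5 -0.07 0 0")

```text
time_s: 17.77
position: [0.4994, -0.0923, 0.0204]
eef_rot: [-0.401, -0.574, -0.413, 0.582]
force: [-0.5, -1.6, -1.0]
opening: -0.0
```

```bash
python3 - <<'E'
from h import *
kinfo();kp(0)
E
```

```text
t 17.77 holder xy [ -22.6 -110.6] z 20.4 r 112.8 ang -101.5 toolz yaw(h) -114.0 tilt -0.9998 q [ 0.13  0.78 -0.    2.04 -0.01  0.34 -0.2 ] Fh [-0.7 -1.5] -1.0 open -0.0
dist 48.1 lever angle if touching -28.2 yaw+90 -24.01344257668383
shift tool [ -0.7   4.4 -23.4] turn [-0.419 -0.005  0.02 ]
```

jog_arm(plan="0 0 1.1 -3.5 -0.04 0 0; 0 0 1.1 -3.5 -0.06 0 0; 0 0 1.1 -3.5 -0.06 0 0; 0 0 1.1 -3.5 -0.07 0 0; 0 0 1.1 -3.5 -0.07 0 0; 0 0 1.1 -3.5 -0.06 0 0; 0 0 1.1 -3 -0.06 0 0")

```text
time_s: 18.35
position: [0.5105, -0.0716, 0.0206]
eef_rot: [0.518, 0.47, 0.531, -0.479]
force: [-1.6, -1.5, -0.3]
opening: -0.0001
```

```bash
python3 - <<'E'
from h import *
kinfo();kp(14)
E
```

```text
t 18.35 holder xy [-10.  -90.8] z 20.6 r 91.4 ang -96.3 toolz yaw(h) -88.6 tilt -0.9998 q [ 0.14  0.79 -0.09  2.02  0.16  0.37  0.03] Fh [-1.7 -1.4] -0.3 open -0.0001
dist 47.7 lever angle if touching 0.2 yaw+90 1.3580708184533137
shift tool [ -0.4   3.7 -11.4] turn [-0.221 -0.008  0.021]
```

jog_arm(plan="0 0 1 -2.5 -0.05 0 0; 0 0 1 -2.5 -0.05 0 0; 0 0 0.8 -2.5 -0.05 0 0; 0 0 0.6 -2 -0.04 0 0; 0 0 0 -1.5 -0.02 0 0; 0 0 0 -1.5 0 0 0; 0 0 0 -1.5 0 0 0")

```text
time_s: 18.93
position: [0.5127, -0.0612, 0.0211]
eef_rot: [0.568, 0.409, 0.579, -0.418]
force: [1.1, -5.8, -2.6]
opening: -0.0004
```

```bash
python3 - <<'E'
from h import *
kinfo();kp(14)
E
```

```text
t 18.93 holder xy [ -7.  -80.6] z 21.1 r 80.9 ang -95.0 toolz yaw(h) -75.9 tilt -0.9998 q [ 0.14  0.79 -0.12  2.02  0.25  0.37  0.14] Fh [ 0.7 -5.9] -2.6 open -0.0004
dist 48.3 lever angle if touching 12.7 yaw+90 14.082630985622359
shift tool [ 0.1  0.8 -1. ] turn [ 0.001 -0.004  0.019]
```

Firm stop; press a little harder.

jog_arm(plan="0 0 0 -3 0 0 0; 0 0 0 -3.5 0 0 0; 0 0 0 -4 0 0 0; 0 0 0 -4 0 0 0")

```text
time_s: 19.27
position: [0.5126, -0.0612, 0.0214]
eef_rot: [0.571, 0.41, 0.57, -0.425]
force: [2.7, -10.9, -4.0]
opening: -0.0001
```

```bash
python3 - <<'E'
from h import *
kinfo();kp(14)
E
```

```text
t 19.27 holder xy [ -7.1 -80.6] z 21.4 r 80.9 ang -95.0 toolz yaw(h) -76.7 tilt -0.9998 q [ 0.12  0.78 -0.1   2.03  0.25  0.36  0.12] Fh [  1.8 -11.1] -4.0 open -0.0001
dist 48.2 lever angle if touching 12.7 yaw+90 13.29877011510466
shift tool [ 0.4  0.9 -1. ] turn [-0.012  0.013  0.015]
```

jog_arm(plan="0 0 0 6 0 0 0; 0 0 0 12 0 0 0; 0 0 0 20 0 0 0; 0 0 0 20 0 0 0; 0 -20 0 10 0 0 0; 0 -30 0 10 0 0 0; 0 -30 0 25 0 0 0; 0 -20 0 35 0 0 0; 0 0 0 35 0 0 0; 0 0 0 0 0 0 0")

```text
time_s: 20.1
position: [0.5692, -0.2299, 0.1282]
eef_rot: [0.571, 0.41, 0.573, -0.422]
force: [-0.2, -1.2, -0.1]
opening: 0.0003
```

```bash
python3 - <<'E'
from h import *
info()
c=camera('top')
x0,y0=345,225
i=c['pixels'][y0:y0+80,x0:x0+130];i=cv2.resize(i,None,fx=6.1,fy=6.1,interpolation=cv2.INTER_CUBIC)
i=cv2.convertScaleAbs(i,alpha=1.3,beta=20)
P=lambda p,z:tuple(int(v) for v in (w2px(c,np.r_[h2w(*p),z])-[x0,y0]+.5)*6.1-.5)
for f in (1.665,1.745):
    a=np.radians(14)-(1.745-f);cv2.circle(i,P((-55+72.5*np.cos(a),-75+72.5*np.sin(a)),.035),3,(0,0,255) if f>1.7 else (0,160,0),-1)
cv2.imwrite('pics/t5.png',i)
import pickle
d=cv2.absdiff(pickle.load(open('top.pkl','rb'))['pixels'],c['pixels']).max(2)
for n,(u,v) in dict(spanner=(315,275),nut=(356,330),axle=(395,335),pen=(373,164),tape=(286,218),driver=(195,310)).items(): print(n,d[v-25:v+25,u-30:u+30].max())
E
```

```text
t 20.1 holder xy [  36.6 -253.1] z 128.2 r 255.7 ang -81.8 toolz yaw(h) -76.4 tilt -0.9999 q [ 0.47  0.71 -0.23  1.71  0.23  0.76  0.44] Fh [-0.3 -1.2] -0.1 open 0.0003
spanner 3
nut 3
axle 3
pen 5
tape 9
driver 6
```

View pics/t5.png

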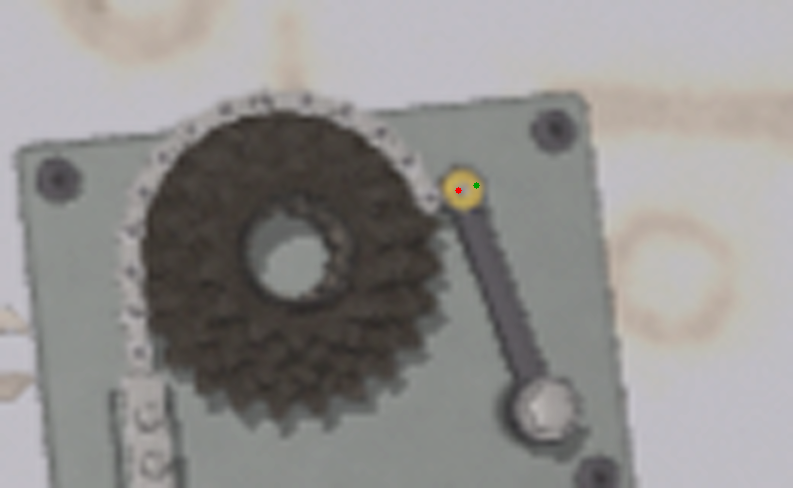

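```bash
python3 -c "
from plant import job;print(job.close_job())"
```

```text
the job is handed in; nothing more can be done
None
```

The chain is wrapped round the biggest sprocket and the keeper is pushed home against it. I handed the job in at about 20 s of the 51 s allowed; no verdict came back.

- **Chain:** I swept it clockwise with shut fingertips. A second, firmer pass at about 6 N covered the far and right sides, where the first pass had drifted 1–3 mm outwards. In the top view the rollers look evenly seated. Read against my fitted holder pose they lie roughly 1–2 mm outside the seat circle, inside the 4 mm limit and about the size of my fit error.
- **Keeper:** It stopped hard, with no movement between about 6 N and 11 N. In the last picture the brass roller is within about 1 mm of the computed home point. The angle worked out from the finger position read 12.7° against 14° for home, or 1.72 rad against the 1.665 rad needed.
- **Forces:** The highest contact force I saw was about 12 N at the keeper, read at the end of each move, against the 30 N limit.
- **Bench:** The spanner, axle, nut, tape roll, pen and screwdriver show no change from the first picture. The strap still looks in place on its pins from above, and the hand is clear at 128 mm height.

One thing ran close: joint 6 read 0.23 rad, its lower limit, as I approached the keeper. It moved away from the limit afterwards.

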